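Drop bolt through three guides on a gate stile

ROBOT

A 6-joint arm with a two-finger parallel gripper is mounted at the origin on the work surface. World frame = base frame: x ahead of the robot, y to its left, z up, the work surface at z = 0. Lengths are in m, angles in rad, forces in N, time in s.
With the tool pointing down it reaches from about 0.275 to 1 m from the base axis. Payload 8.4 kg.
Tool frame: the origin (TCP) lies at the very end of the fingers, on their centre line; the grasp point (between the pads) lies 19 mm behind it; z points along the fingers, y is the line along which they close (so a half turn about z gives the same grasp; the last joint's range is limited). The gripper opens to 85 mm and grips with 20 to 120 N. Pads are 22 mm wide; open, the fingers measure 114 mm over their backs; the gripper's body (76 mm by 85 mm) begins 54 mm behind the grasp point. The pads swing forward as they close: fully open they stand 13 mm farther back than shut.
Start: joints at [1.182, 0.353, 1.633, -0, 1.155, -0.002], TCP at [0.236, 0.579, 0.231] pointing down, gripper open.
Joint ranges: [-2.63, 2.63], [-0.92, 2.1], [0.06, 2.66], [-1.3, 4.44], [0, 2.69], [-3.02, 3.02]. Speed limits (rad/s): [2.22, 2.22, 2.79, 3.14, 3.14, 3.14].

INTERFACE

Orientations are given as a unit quaternion [w, x, y, z].
In Python, from workcell import env gives the robot as it stands. The module is installed in compiled form; this text tells all that it offers.
- The arm moves only by the tool jog_arm, never from a script. Its arguments are lists of equal length, an entry for each row: "dp": the shift along the tool's x, y, z in mm, a list of three; "angular": the turn, a rotation vector about the tool's x, y, z in rad, a list of three; "gripper": the opening, from 0 (shut) to 1 (fully open). A call has 1 to 20 rows; each row is the pose to reach, as a shift and turn from the pose commanded when the call began, along the tool's axes at that moment; what a row does not reach only later rows make up. A row lasts 1/10 s, in which the tool goes at most 50 mm and 8.59 degrees, less where a joint would pass 70% of its speed; a pose out of reach is approached as far as the arm can. A call with a gripper value outside its range is refused whole. The fingers move at their own pace and stop on an object; "grip_force" is the grip in N (left out, the last holds). Time passes only in rows, so rows that repeat a pose let the fingers close. It gives the time, the measured TCP pose, the force, the opening and the grip force at its end, in the units of the state.
- env.get_obs(): the state, without advancing time (a new reading comes with each control period).
- env.capture(name): name is "scene" or "top" or "wrist"; returns a dict with "pixels" (480x640x3 uint8, red, green, blue), "fx", "fy", "cx", "cy" (pixels), "rvec" (rotation vector, rad) and "tvec" (3), from world to camera coordinates, as OpenCV has them. Camera axes: x right, y down, z forward; pixel columns grow to the right and rows downward; lengths in m; the calibration is good to about 2 mm. A picture is of the moment at which its call begins. There is no depth.
- env.job_done(): hands the job in; it is judged then, once.
The state is a dict: "clock": time; "qpos": joint angles; "qd": joint speeds; "joint_efforts": joint torques, N m; "tool_pos": TCP position; "ee_rot": TCP orientation; "wrist_force": force on the tool from outside, world axes, zero at the start; "torque": the same for the moment, N m; "grip_width": finger opening in m; "grasp_force": force on a finger pad.
Only numpy, scipy, OpenCV 4.12 (cv2) and the standard library are available. Lean on these libraries where they do the work, as an engineer would, in place of code of your own. Each camera call takes 0.05 s, during which the arm holds its last target. There are 200 camera calls.

TASK

Take the long drop bolt out of the drilled stand and thread it down through all three box-section guides on the gate stile until its collar sits fully home on the top guide, then let go. The guides are only tacked and the lower two have pulled out of line, so feel the bolt past each one gently rather than forcing it, and leave the short bolt where it stands.

Things in the scene. Friction and masses are not known exactly. Their poses are not given: they have to be found in the camera images.
- bolt: Long drop bolt, plain steel, 0.24 to 0.38 kg, standing in one hole of the stand. Round shank 14 mm thick, 110 mm long, flat square-edged foot; above it a round collar 34 mm across, 5 mm thick; then a square head 22 x 22 mm, 40 mm tall, to grip (155 mm overall). Origin: centre of the foot's end face; z up the shank, x and y square to the head's flats.
- bolt_head (a point): Point in the long bolt's square head, on its axis, 139 mm above the foot and 16 mm below the head's top: a good height to grip. Axes as the bolt's.
- short_bolt: A shorter bolt of the same make in the stand's other hole, 70 mm from the long one: same shank thickness, collar and head, shank only 60 mm long (105 mm overall). Origin at the foot, z up. Not to be used; it must stay within 30 mm of its place.
- stand: Grey steel block 50 (x) x 130 (y) x 45 (z) mm, fixed, with two 16 mm square holes 35 mm deep at y = -35 and +35 mm, in which the two bolts stand (which in which varies). Origin at the centre of its underside on the table, z up.
- stile: The work, fixed: grey 40 mm box-section post 112 mm tall on a base plate (160 x 90 x 8 mm) with three guides tacked one above another on its +x face (post face 22 mm from the axis on the -x side). Origin on the table, on the top guide's bore axis, z up. The tacks break if the bolt bears on stile or guides with more than 40 N. Bolt home: foot 10 mm above the table.
- top_mouth (a point): Centre of the top guide's mouth, 120 mm above the table; axes as the stile's. All three guides are alike: stubs of box section, 30 mm square outside, 20 mm square inside (sides along the stile's x and y, so the shank has 3 mm play each way), 18 mm tall, edges not chamfered. The collar rests on this top face when the bolt is home.
- mid_level (a point): Point on the TOP guide's axis at the height of the middle guide's top face, 80 mm (underside 62 mm). The middle guide is true in x but out of line by 5 mm in the stile's y, to +y or -y, unknown. It holds firm. An upright shank meets its rim and passes only when 2 to 3 mm off the axis to that same side, i.e. lying against the top guide's wall there.
- low_level (a point): Point on the TOP guide's axis at the height of the bottom guide's top face, 40 mm (underside 22 mm). The bottom guide is true in y but out of line by 5 mm in the stile's x, to +x or -x, unknown. It holds firm. An upright shank passes it only when 2 to 3 mm off the axis to that same x side, against the wall, while staying on its y side for the middle guide.
There are look-alikes about, which are no part of the job. Leave any turquoise look-alike of the bolt alone. Several things look just like the stile: the one meant starts farthest to the robot's right.

How it is judged:
On the way, in this order (a step that is already met when the one before it is completed fails the run):
1. the bolt's foot is through the top guide (horizontal distance between bolt and stile below 0.009 m and z of bolt in the frame of stile below 0.098 m), for 0.1 s.
2. the foot is through the middle guide (horizontal distance between bolt and stile below 0.009 m and z of bolt in the frame of stile below 0.058 m), for 0.1 s.
At the end, for the whole second after the job is handed in: The long bolt hangs released and at rest through all three guides: its foot within 9 mm of the top guide's axis and less than 12.5 mm above the stile's underside (collar within 2.5 mm of the top guide), within 0.08 rad of upright; the short bolt within 30 mm of where it was (horizontal distance between bolt and stile below 0.009 m and z of bolt in the frame of stile between 0.006 and 0.0125 m and angle between bolt's own z axis and vertical below 0.08 rad and linear speed of bolt below 0.02 m/s and distance of short_bolt from where it was at the start of the episode below 0.03 m); the robot touches nothing.
It fails at once if the bolt bears on the stile or its guides with more than 40 N (tacks broken) (contact force between bolt and stile above 40 N).
It fails at once if the short bolt is moved from its place by more than 30 mm (distance of short_bolt from where it was at the start of the episode above 0.03 m).
It also fails if it takes over 54 s, if anything falls off the work surface, if the arm or the gripper's body presses on something with over 40 N, if the wrist force passes 120 N, or if a joint passes its speed limit or range.

## Working session

There is one attempt and no reset: what is moved stays moved. The work goes in short steps, Python scripts to look and compute and a tool call to move; the robot and the scene stay as the last step left them, time stands still between calls to the robot, and variables do not carry over. Pictures are saved under pics/ and viewed, at most 10 in all, crops included, and the job is handed in when it is done.

Besides the shell and the picture viewer there is one more tool, called after "Call:" by a JSON object that holds its "api" and its "payload". jog_arm: Moves the arm, as the interface text tells. Its arguments: {"type":"object","properties":{"dp":{"type":"array"},"angular":{"type":"array"},"gripper":{"type":"array"},"grip_force":{"type":"number"}},"required":["dp","angular","gripper"]}

```bash
mkdir -p pics
cat > h.py <<'E'
import numpy as np, cv2, pickle
from workcell import env
def cap(n,f=None):
    c=env.capture(n)
    if f: cv2.imwrite('pics/'+f,cv2.cvtColor(c['pixels'],cv2.COLOR_RGB2BGR)); pickle.dump(c,open('pics/'+f+'.pkl','wb'))
    return c
def ld(f): return pickle.load(open('pics/'+f+'.pkl','rb'))
def ray(c,u,v):
    R=cv2.Rodrigues(np.array(c['rvec'],float))[0];t=np.array(c['tvec'],float).ravel()
    d=R.T@np.array([(u-c['cx'])/c['fx'],(v-c['cy'])/c['fy'],1]);return -R.T@t,d
def onz(c,u,v,z):
    o,d=ray(c,u,v);return o+d*(z-o[2])/d[2]
def proj(c,p):
    return cv2.projectPoints(np.array([p],float),np.array(c['rvec'],float),np.array(c['tvec'],float),np.array([[c['fx'],0,c['cx']],[0,c['fy'],c['cy']],[0,0,1]],float),None)[0].ravel()
E
python3 - <<'E'
from h import *
for n in('scene','top'):
    c=cap(n,n+'0.png'); print(n,c['fx'],c['cx'],c['cy'],ray(c,c['cx'],c['cy']))
o=env.get_obs();print(o)
E
```

```text
scene 494.2091117731815 317.82353729109667 243.3792992372755 (array([0.88236723, 0.62494641, 0.70927755]), array([-0.4540974 , -0.61769178, -0.64206886]))
top 502.0045933675714 318.1744693401834 228.4786446196228 (array([0.37326613, 0.00480433, 1.06284212]), array([ 0.08629947,  0.02516689, -0.99595132]))
{'clock': 0.1, 'qpos': array([ 1.18159063e+00,  3.53571937e-01,  1.63403692e+00,  8.41165454e-06,
        1.15522134e+00, -2.39704103e-03]), 'qd': array([-3.28618202e-05,  3.23618590e-04, -2.45939521e-03,  1.17129445e-03,
        5.71466935e-04, -3.18645324e-04]), 'joint_efforts': array([ 1.00807578e-03, -6.06365204e+01, -3.42821109e+01,  1.27845892e-04,
        4.03995509e-03, -1.62705851e-05]), 'tool_pos': array([0.23560795, 0.578436  , 0.23065088]), 'ee_rot': array([-1.24157368e-04,  1.92202492e-01,  9.81355093e-01, -6.06201873e-04]), 'wrist_force': array([-0.2991102 , -0.63552417, -0.46889375]), 'torque': array([-0.01429745,  0.00165051, -0.04913473]), 'grasp_force': 0.0, 'grip_width': 0.08562691837230335}
```

View pics/scene0.png

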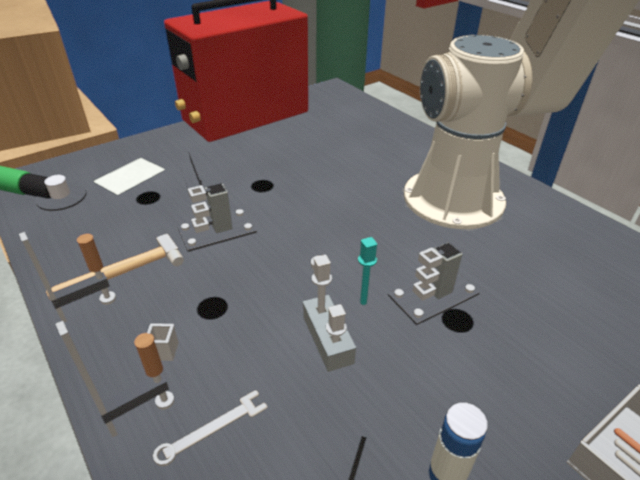

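View pics/top0.png

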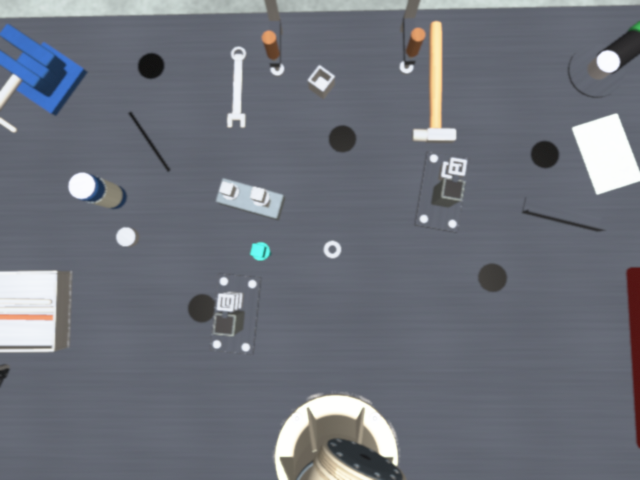

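Scene and top views: stile candidates are at top-view (455,168) and (230,300). Image right is the robot's right, so I take the one at (455,168), which is scene (205,205). Bolt candidates in the scene view are (320,270), tall in the stand; (337,320), short; and (368,250), a turquoise decoy. I choose the tall one, which should be top-view (260,195). I'll check both choices in close crops.

Run:
```python
from h import *
s=ld('scene0.png');t=ld('top0.png')
def cr(c,u,v,w,h,k): 
    return cv2.resize(c['pixels'][v:v+h,u:u+w],None,fx=k,fy=k,interpolation=cv2.INTER_CUBIC)[:,:,::-1]
a=cr(s,170,165,100,75,4);b=cr(t,405,140,100,75,4);d=cr(s,285,240,100,75,4);e=cr(t,200,165,100,75,4)
cv2.imwrite('pics/crop1.png',np.vstack([np.hstack([a,b]),np.hstack([d,e])]))
for uv,z in[((260,195),.165),((228,188),.115),((232,182),.045)]: print('top',uv,onz(t,*uv,z))
for uv,z in[((320,260),.165),((337,312),.115)]: print('sc',uv,onz(s,*uv,z))
print('stile',onz(t,455,168,.12), onz(t,440,190,.008))
```

```text
top (260, 195) [0.51280436 0.13255407 0.165     ]
top (228, 188) [0.53474222 0.20130561 0.115     ]
top (232, 182) [0.55908613 0.2076506  0.045     ]
sc (320, 260) [0.51969919 0.13791077 0.165     ]
sc (337, 312) [0.5383793  0.20997287 0.115     ]
stile [ 0.56770452 -0.23102751  0.12      ] [ 0.54407616 -0.22622041  0.008     ]
```

View pics/crop1.png

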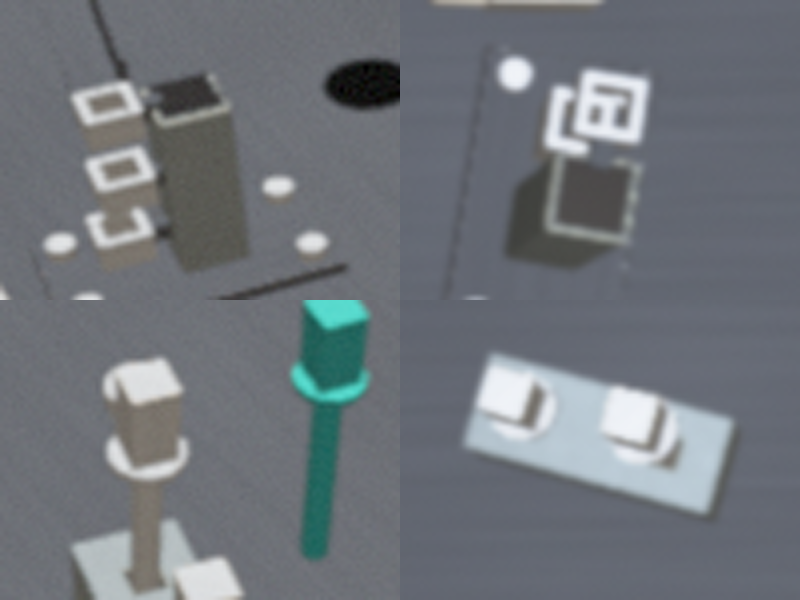

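The crop shows the chosen stile with three guide rims and the plain-steel tall bolt, with the short one beside it. In the top view the long bolt's head top is at about (258,193). Next I'll work out the guide offsets and move closer.

Run:
```python
from h import *
s=ld('scene0.png');t=ld('top0.png')
T=lambda x,y:(405+(x-400)/4-.375,140+y/4-.375)
B=lambda x,y:(200+(x-400)/4-.375,165+(y-300)/4-.375)
S=lambda x,y:(170+x/4-.375,165+y/4-.375)
q=np.array([onz(t,*T(*p),.12) for p in[(583,67),(650,80),(640,145),(573,132)]])
print(q.round(4),q.mean(0)); 
e=[q[0]-q[1],q[3]-q[2]];yaw=[np.degrees(np.arctan2(-v[0],v[1])) for v in e];print('y-axis yaw',yaw,[np.linalg.norm(v) for v in e])
post=np.array([onz(t,*T(*p),.112) for p in[(552,153),(640,163),(632,240),(546,233)]]);print('post',post.mean(0))
# base plate left edge
a=onz(t,*T(487,45),.008);b=onz(t,*T(445,298),.008);d=a-b;print('edge yaw',np.degrees(np.arctan2(d[1],d[0])))
yw=np.radians(-11);R=np.array([[np.cos(yw),-np.sin(yw)],[np.sin(yw),np.cos(yw)]])
p=[onz(s,*S(*x),z)[:2] for x,z in[((108,103),.12),((121,170),.08),((119,225),.04)]]
print(p);print('stile frame rel',[(R.T@(x-p[0])*1e3).round(1) for x in p])
m=np.array([onz(t,*T(*x),.08)[:2] for x in[(556,85),(545,148)]]);print('mid +y corners, rel',[(R.T@(x-q.mean(0)[:2])*1e3).round(1) for x in m],'low opening?')
hd=np.array([onz(t,*B(*x),.165) for x in[(612,386),(668,397),(657,447),(602,436)]]);print('head',hd.mean(0));v=hd[0]-hd[1];w=hd[3]-hd[2]
print([np.degrees(np.arctan2(-k[0],k[1])) for k in(v,w)],np.linalg.norm(v))
st=np.array([onz(t,*B(*x),.045) for x in[(490,352),(735,420),(710,516),(465,446)]]);print('stand',st.mean(0));v=st[0]-st[1];print(np.degrees(np.arctan2(-v[0],v[1])),np.linalg.norm(v))
print('scene head',onz(s,285+148/4,240+(382-300)/4,.165))
```

```text
[[ 0.5902 -0.223   0.12  ]
 [ 0.5835 -0.2543  0.12  ]
 [ 0.5524 -0.2486  0.12  ]
 [ 0.559  -0.2174  0.12  ]] [ 0.57127263 -0.23582461  0.12      ]
y-axis yaw [np.float64(-11.947987194122662), np.float64(-11.867044117863571)] [np.float64(0.032026573981024736), np.float64(0.031939553506996746)]
post [ 0.52906368 -0.22758533  0.112     ]
edge yaw -10.600138257785412
[array([ 0.5708917 , -0.23475195]), array([ 0.572448  , -0.22942109]), array([ 0.57673565, -0.23657448])]
stile frame rel [array([0., 0.]), array([0.5, 5.5]), array([ 6.1, -0.7])]
mid +y corners, rel [array([15.7, 20.1]), array([-16.4,  20.2])] low opening?
head [0.51513512 0.13563682 0.165     ]
[np.float64(-11.75365491907874), np.float64(-11.888509895310477)] 0.02604870248277143
stand [0.52554931 0.17116586 0.045     ]
-16.150321794511317 0.13189790041214236
scene head [0.51776105 0.14083595 0.165     ]
```

Offsets in the stile frame: middle guide about +5 mm in y, bottom guide about +5 mm in x. The stile is at (0.571,-0.2355) with yaw about -11.5°. The bolt is at (0.5165,0.138), which agrees with the stand geometry. Moving over the bolt.

Call:
{"api": "jog_arm", "payload": {"dp": [[-426,-301,40],[-426,-301,40],[-426,-301,40],[-426,-301,40],[-426,-301,40],[-426,-301,40],[-426,-301,40],[-426,-301,40],[-426,-301,40],[-426,-301,40],[-426,-301,40],[-426,-301,40],[-426,-301,40],[-426,-301,40]], "angular": [[0,0,-0.178],[0,0,-0.178],[0,0,-0.178],[0,0,-0.178],[0,0,-0.178],[0,0,-0.178],[0,0,-0.178],[0,0,-0.178],[0,0,-0.178],[0,0,-0.178],[0,0,-0.178],[0,0,-0.178],[0,0,-0.178],[0,0,-0.178]], "gripper": [1,1,1,1,1,1,1,1,1,1,1,1,1,1], "grip_force": 60}}

```text
clock: 1.5
tool_pos: [0.5161, 0.1401, 0.1912]
ee_rot: [-0.0, 0.104, 0.995, 0.0]
wrist_force: [-0.0, -0.1, -0.4]
grip_width: 0.0856
grasp_force: 0.0
```

Run:
```python
from h import *
c=cap('wrist','w1.png');o=env.get_obs();print(o['clock'],o['tool_pos'],o['ee_rot'],o['qpos'])
print('cam',ray(c,c['cx'],c['cy']),'pred head top',proj(c,[.5165,.138,.165]),'short',proj(c,[.5353,.2048,.115]))
```

```text
1.55 [0.51613657 0.14032863 0.19127388] [-1.57732285e-04  1.03611529e-01  9.94617828e-01  5.47945878e-05] [ 2.62523468e-01  2.58063983e-01  1.86549113e+00  2.52947401e-04
  1.01829284e+00 -1.10081001e+00]
cam (array([0.44574929, 0.15549416, 0.33210139]), array([ 0.2741556 , -0.05800348, -0.95993453])) pred head top [314.75719432 287.03233631] short [420.29010961 262.9450665 ]
```

View pics/w1.png

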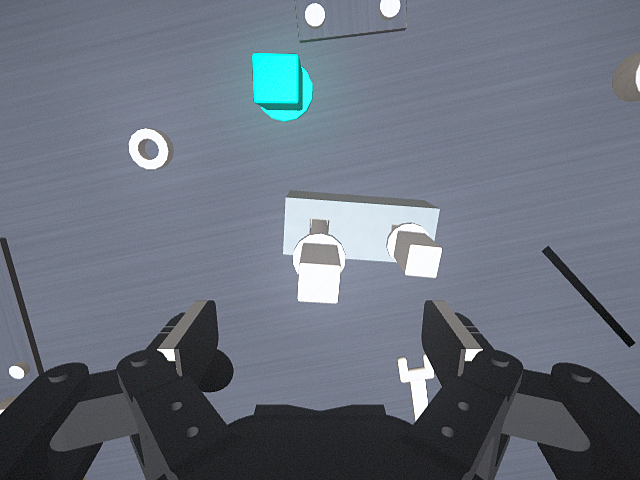

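The wrist view shows the long bolt's head-top quad at (300,263)-(338,303), centred at (319,282), and nearly square to the fingers. The short head is at (423,261) and the turquoise decoy at (277,80).

Run:
```python
from h import *
from scipy.spatial.transform import Rotation as Ro
c=ld('w1.png');g=c['pixels'].min(2);m=(g>225).astype('uint8');m[:, :290]=0;m[:,350:]=0;m[:258]=0;m[310:]=0
k=max(cv2.findContours(m,0,2)[0],key=cv2.contourArea);r=cv2.minAreaRect(k);print(r)
p=onz(c,319,282.5,.165);print(p,onz(c,*r[0],.165))
o=env.get_obs();w,x,y,z=o['ee_rot'];R=Ro.from_quat([x,y,z,w]).as_matrix()
print('dp tool mm',R.T@(np.array([p[0],p[1],.131])-o['tool_pos'])*1e3,R.round(3))
```

```text
((318.5, 280.0), (44.0, 51.0), 90.0)
[0.5144708  0.14068918 0.165     ] [0.51305338 0.14072586 0.165     ]
dp tool mm [1.68471989e+00 4.87644460e-03 6.02744266e+01] [[-0.979  0.206 -0.   ]
 [ 0.206  0.979  0.   ]
 [ 0.     0.    -1.   ]]
```

Call:
{"api": "jog_arm", "payload": {"dp": [[1,0,20],[1,0,40],[1,0,60],[1,0,60],[1,0,60],[1,0,60],[1,0,60],[1,0,60],[1,0,60],[1,0,60],[1,0,60],[1,0,60],[1,0,60]], "angular": [[0,0,0],[0,0,0],[0,0,0],[0,0,0],[0,0,0],[0,0,0],[0,0,0],[0,0,0],[0,0,0],[0,0,0],[0,0,0],[0,0,0],[0,0,0]], "gripper": [1,1,1,1,0,0,0,0,0,0,0,0,0], "grip_force": 60}}

```text
clock: 2.85
tool_pos: [0.5163, 0.1397, 0.1321]
ee_rot: [0.001, 0.104, 0.995, 0.0]
wrist_force: [-0.3, -0.4, 6.3]
grip_width: 0.0215
grasp_force: 58.6
```

Call:
{"api": "jog_arm", "payload": {"dp": [[0,0,-10],[0,0,-22],[0,0,-35],[0,0,-50],[0,0,-80],[0,0,-110],[0,0,-140],[0,0,-140],[0,0,-140]], "angular": [[0,0,0],[0,0,0],[0,0,0],[0,0,0],[0,0,0],[0,0,0],[0,0,0],[0,0,0],[0,0,0]], "gripper": [0,0,0,0,0,0,0,0,0]}}

```text
clock: 3.75
tool_pos: [0.5158, 0.1396, 0.2721]
ee_rot: [0.001, 0.104, 0.995, 0.0]
wrist_force: [0.7, 0.0, -4.1]
grip_width: 0.0208
grasp_force: 59.2
```

Run:
```python
from h import *
from scipy.spatial.transform import Rotation as Ro
o=env.get_obs();w,x,y,z=o['ee_rot'];R=Ro.from_quat([x,y,z,w]).as_matrix();print(o['tool_pos'],o['wrist_force'],o['grip_width'])
print(R.T@(np.array([.571,-.2355,o['tool_pos'][2]])-o['tool_pos'])*1e3)
```

```text
[0.51583418 0.13961066 0.27213641] [ 0.73105313  0.0105607  -4.10311507] 0.02082132272013157
[-1.31750448e+02 -3.55518058e+02 -8.55268530e-02]
```

Call:
{"api": "jog_arm", "payload": {"dp": [[-4,-11,0],[-13,-35,0],[-25,-68,0],[-37,-100,0],[-49,-133,0],[-61,-165,0],[-73,-198,0],[-85,-230,0],[-97,-263,0],[-109,-295,0],[-119,-322,0],[-127,-342,0],[-131,-353,0],[-132,-356,0],[-132,-356,0],[-132,-356,0],[-132,-356,0]], "angular": [[0,0,0],[0,0,0],[0,0,0],[0,0,0],[0,0,0],[0,0,0],[0,0,0],[0,0,0],[0,0,0],[0,0,0],[0,0,0],[0,0,0],[0,0,0],[0,0,0],[0,0,0],[0,0,0],[0,0,0]], "gripper": [0,0,0,0,0,0,0,0,0,0,0,0,0,0,0,0,0]}}

```text
clock: 5.45
tool_pos: [0.5711, -0.2351, 0.2713]
ee_rot: [-0.0, 0.104, 0.995, 0.0]
wrist_force: [0.1, 0.3, -1.9]
grip_width: 0.0215
grasp_force: 59.1
```

Run:
```python
from h import *
cs=[cap('scene','scene2.png'),cap('wrist','w2.png'),cap('top','top2.png')];o=env.get_obs();print(o['clock'],o['tool_pos'],o['ee_rot'],o['wrist_force'])
ims=[]
for c,z in zip(cs,(.14,.14,.15)):
    u,v=proj(c,[.571,-.2355,z]);print(u,v)
    u=int(np.clip(u-66,0,507));v=int(np.clip(v-66,0,347));print(u,v)
    ims.append(cv2.resize(c['pixels'][v:v+133,u:u+133][:,:,::-1],(399,399),interpolation=cv2.INTER_CUBIC))
cv2.imwrite('pics/crop2.png',np.hstack(ims[:2]))
```

```text
5.6 [ 0.57117812 -0.23542273  0.27145459] [1.07836322e-04 1.03811967e-01 9.94596935e-01 5.77926420e-06] [ 0.75732865 -0.30541266 -2.78804796]
194.95886650517227 182.27738968470698
128 116
318.43348141039314 233.66544452917637
252 167
461.42389009916667 162.82695915611774
395 96
```

View pics/crop2.png

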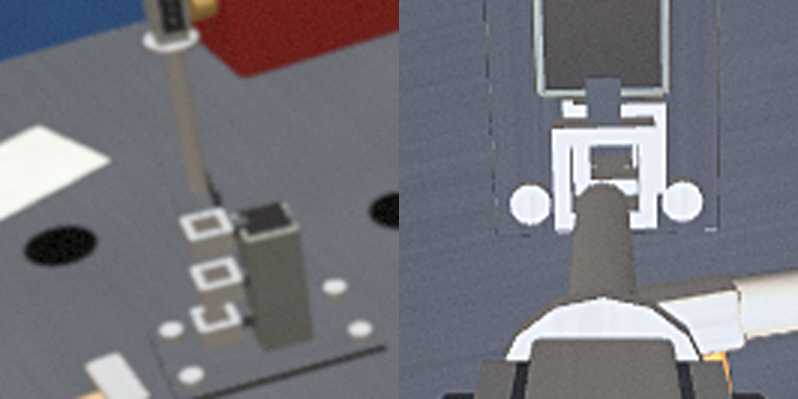

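The crops show the shank's foot just above the top guide. In the wrist crop the top rim spans (552,128)-(658,228) and the foot tip's edge is at (604,182). The middle guide is offset to the right (+y), which agrees with the earlier result.

Run:
```python
from h import *
c=ld('w2.png');s=ld('scene2.png')
yw=np.radians(-11.7);ex=np.array([np.cos(yw),np.sin(yw)]);ey=np.array([-ex[1],ex[0]])
W=lambda x,y:(252+(x-399)/3-.33,167+y/3-.33)
S=lambda x,y:(128+x/3-.33,116+y/3-.33)
q=np.array([onz(c,*W(*p),.12)[:2] for p in[(552,128),(658,128),(657,228),(555,228)]])
g=q.mean(0);print('guide wrist',g,[np.linalg.norm(q[i]-q[i-1]) for i in range(4)])
d=q[1]-q[0];print('yaw',np.degrees(np.arctan2(-d[0],d[1])))
f=onz(c,*W(604,182),.149)[:2]+.007*ex;print('foot wrist',f,'rel',((f-g)@ex*1e3,(f-g)@ey*1e3))
gs=np.array([onz(s,*S(*p),.12)[:2] for p in[(180,218),(218,208),(234,234),(194,244)]]);print('guide scene',gs.mean(0),[np.linalg.norm(gs[i]-gs[i-1]) for i in range(4)])
# foot: lowest silhouette centre at (195,193)
v=ray(s,*S(195,193))[1][:2];v/=np.linalg.norm(v)
fs=onz(s,*S(195,193),.149)[:2]+.007*v;r=fs-gs.mean(0);print('foot scene',fs,(r@ex*1e3,r@ey*1e3))
o=env.get_obs()['tool_pos'][:2];print('tcp rel wrist guide',((o-g)@ex*1e3,(o-g)@ey*1e3))
```

```text
guide wrist [ 0.57003739 -0.23351746] [np.float64(0.02962381175518465), np.float64(0.030134028449683832), np.float64(0.029621117127094553), np.float64(0.029811142980515785)]
yaw -11.950619705011828
foot wrist [ 0.57079139 -0.23414283] rel (np.float64(0.8651515827943818), np.float64(-0.45947125862677657))
guide scene [ 0.57204343 -0.23292327] [np.float64(0.03626923238417298), np.float64(0.02793111572918093), np.float64(0.03724834215443299), np.float64(0.028522577301800352)]
foot scene [ 0.57365896 -0.23921727] (np.float64(2.8583154861516555), np.float64(-5.835617617600289))
tcp rel wrist guide (np.float64(1.5033974796557998), np.float64(-1.6343550401181826))
```

The wrist rim measures 30 mm on each side, so the fix is good and the foot is within 1 mm of the guide axis. Tool x is stile -x and tool y is stile +y. Descending gently into the top guide.

Call:
{"api": "jog_arm", "payload": {"dp": [[0.5,0.5,8],[0.5,0.5,16],[0.5,0.5,22],[0.5,0.5,26],[0.5,0.5,28],[0.5,0.5,29.5],[0.5,0.5,31],[0.5,0.5,32.5],[0.5,0.5,34]], "angular": [[0,0,0],[0,0,0],[0,0,0],[0,0,0],[0,0,0],[0,0,0],[0,0,0],[0,0,0],[0,0,0]], "gripper": [0,0,0,0,0,0,0,0,0]}}

```text
clock: 6.5
tool_pos: [0.5708, -0.2355, 0.2373]
ee_rot: [0.0, 0.104, 0.995, -0.0]
wrist_force: [0.6, 0.1, -3.3]
grip_width: 0.0211
grasp_force: 59.2
```

Call:
{"api": "jog_arm", "payload": {"dp": [[0,0,3],[0,0,6],[0,0,9],[0,0,12],[0,0,15],[0,0,18],[0,0,21],[0,0,24],[0,0,24]], "angular": [[0,0,0],[0,0,0],[0,0,0],[0,0,0],[0,0,0],[0,0,0],[0,0,0],[0,0,0],[0,0,0]], "gripper": [0,0,0,0,0,0,0,0,0]}}

```text
clock: 7.4
tool_pos: [0.5705, -0.2353, 0.2127]
ee_rot: [-0.0, 0.104, 0.995, 0.0]
wrist_force: [-0.7, -0.6, -3.0]
grip_width: 0.0213
grasp_force: 59.2
```

Through the top guide with no contact. Feeling for the +y wall.

Call:
{"api": "jog_arm", "payload": {"dp": [[0,0.5,0],[0,1,0],[0,1.5,0],[0,2,0],[0,2,0]], "angular": [[0,0,0],[0,0,0],[0,0,0],[0,0,0],[0,0,0]], "gripper": [0,0,0,0,0]}}

```text
clock: 7.9
tool_pos: [0.5712, -0.2334, 0.2134]
ee_rot: [0.0, 0.104, 0.995, -0.0]
wrist_force: [0.7, 1.3, -1.5]
grip_width: 0.0212
grasp_force: 59.2
```

Call:
{"api": "jog_arm", "payload": {"dp": [[0,0.3,0],[0,0.6,0],[0,0.6,0]], "angular": [[0,0,0],[0,0,0],[0,0,0]], "gripper": [0,0,0]}}

```text
clock: 8.2
tool_pos: [0.5713, -0.2329, 0.2133]
ee_rot: [-0.0, 0.104, 0.995, 0.0]
wrist_force: [0.3, -0.1, -2.2]
grip_width: 0.0211
grasp_force: 59.2
```

Call:
{"api": "jog_arm", "payload": {"dp": [[0,0.3,0],[0,0.6,0],[0,0.6,0]], "angular": [[0,0,0],[0,0,0],[0,0,0]], "gripper": [0,0,0]}}

```text
clock: 8.5
tool_pos: [0.5714, -0.2323, 0.2133]
ee_rot: [-0.0, 0.104, 0.995, 0.0]
wrist_force: [0.6, 0.2, -1.7]
grip_width: 0.021
grasp_force: 59.2
```

Call:
{"api": "jog_arm", "payload": {"dp": [[0,0.3,0],[0,0.6,0],[0,0.6,0]], "angular": [[0,0,0],[0,0,0],[0,0,0]], "gripper": [0,0,0]}}

```text
clock: 8.8
tool_pos: [0.5715, -0.2317, 0.2133]
ee_rot: [-0.0, 0.104, 0.995, -0.0]
wrist_force: [-0.1, -0.1, -3.2]
grip_width: 0.0213
grasp_force: 59.2
```

Call:
{"api": "jog_arm", "payload": {"dp": [[0,0.3,0],[0,0.6,0],[0,0.6,0]], "angular": [[0,0,0],[0,0,0],[0,0,0]], "gripper": [0,0,0]}}

```text
clock: 9.1
tool_pos: [0.5716, -0.2313, 0.2133]
ee_rot: [-0.0, 0.104, 0.995, -0.0]
wrist_force: [0.5, -0.4, -1.9]
grip_width: 0.0213
grasp_force: 59.1
```

Call:
{"api": "jog_arm", "payload": {"dp": [[0,0.3,0],[0,0.6,0],[0,0.6,0]], "angular": [[0,0,0],[0,0,0],[0,0,0]], "gripper": [0,0,0]}}

```text
clock: 9.4
tool_pos: [0.5717, -0.231, 0.2133]
ee_rot: [0.0, 0.104, 0.995, -0.0]
wrist_force: [-0.5, -2.8, -1.9]
grip_width: 0.0214
grasp_force: 59.1
```

Contact with the +y wall at about 3 N. Descending past the middle guide's rim.

Call:
{"api": "jog_arm", "payload": {"dp": [[0,0,2],[0,0,4],[0,0,6],[0,0,8],[0,0,9.5],[0,0,11],[0,0,12.5],[0,0,14],[0,0,14]], "angular": [[0,0,0],[0,0,0],[0,0,0],[0,0,0],[0,0,0],[0,0,0],[0,0,0],[0,0,0],[0,0,0]], "gripper": [0,0,0,0,0,0,0,0,0]}}

```text
clock: 10.3
tool_pos: [0.5718, -0.2309, 0.1991]
ee_rot: [0.0, 0.104, 0.995, -0.0]
wrist_force: [-0.3, -4.6, -2.1]
grip_width: 0.0212
grasp_force: 59.2
```

Call:
{"api": "jog_arm", "payload": {"dp": [[0,0,1.5],[0,0,3],[0,0,4.5],[0,0,6],[0,0,7.5],[0,0,9],[0,0,9]], "angular": [[0,0,0],[0,0,0],[0,0,0],[0,0,0],[0,0,0],[0,0,0],[0,0,0]], "gripper": [0,0,0,0,0,0,0]}}

```text
clock: 11.0
tool_pos: [0.5718, -0.2309, 0.1901]
ee_rot: [0.0, 0.104, 0.995, -0.0]
wrist_force: [-1.0, -6.3, -2.3]
grip_width: 0.0212
grasp_force: 59.4
```

Call:
{"api": "jog_arm", "payload": {"dp": [[0,-0.2,2],[0,-0.3,4],[0,-0.3,6],[0,-0.3,8],[0,-0.3,10],[0,-0.3,12],[0,-0.3,14],[0,-0.3,16],[0,-0.3,18],[0,-0.3,20],[0,-0.3,20]], "angular": [[0,0,0],[0,0,0],[0,0,0],[0,0,0],[0,0,0],[0,0,0],[0,0,0],[0,0,0],[0,0,0],[0,0,0],[0,0,0]], "gripper": [0,0,0,0,0,0,0,0,0,0,0]}}

```text
clock: 12.1
tool_pos: [0.5717, -0.2311, 0.1699]
ee_rot: [-0.0, 0.104, 0.995, -0.0]
wrist_force: [-0.8, -5.9, -3.3]
grip_width: 0.021
grasp_force: 59.4
```

Middle guide passed, foot at about 0.048. Feeling for the +x wall (tool -x).

Call:
{"api": "jog_arm", "payload": {"dp": [[-0.5,-0.1,0],[-1,-0.1,0],[-1.5,-0.1,0],[-1.5,-0.1,0]], "angular": [[0,0,0],[0,0,0],[0,0,0],[0,0,0]], "gripper": [0,0,0,0]}}

```text
clock: 12.5
tool_pos: [0.5722, -0.2312, 0.1697]
ee_rot: [-0.001, 0.104, 0.995, 0.0]
wrist_force: [-4.0, -6.0, -0.9]
grip_width: 0.0213
grasp_force: 59.4
```

Call:
{"api": "jog_arm", "payload": {"dp": [[-0.4,0,0],[-0.8,0,0],[-0.8,0,0]], "angular": [[0,0,0],[0,0,0],[0,0,0]], "gripper": [0,0,0]}}

```text
clock: 12.8
tool_pos: [0.5728, -0.2313, 0.1695]
ee_rot: [-0.001, 0.104, 0.995, 0.0]
wrist_force: [-2.3, -5.0, -1.2]
grip_width: 0.021
grasp_force: 59.4
```

Call:
{"api": "jog_arm", "payload": {"dp": [[-0.4,-0.1,0],[-0.8,-0.2,0],[-0.8,-0.2,0],[-0.8,-0.2,0]], "angular": [[0,0,0],[0,0,0],[0,0,0],[0,0,0]], "gripper": [0,0,0,0]}}

```text
clock: 13.2
tool_pos: [0.5735, -0.2315, 0.1694]
ee_rot: [-0.001, 0.104, 0.995, 0.0]
wrist_force: [-3.6, -4.3, -1.9]
grip_width: 0.0212
grasp_force: 59.3
```

Call:
{"api": "jog_arm", "payload": {"dp": [[-0.3,0,0],[-0.6,0,0],[-0.6,0,0]], "angular": [[0,0,0],[0,0,0],[0,0,0]], "gripper": [0,0,0]}}

```text
clock: 13.5
tool_pos: [0.574, -0.2316, 0.1694]
ee_rot: [-0.001, 0.104, 0.995, 0.0]
wrist_force: [-3.3, -4.8, -1.9]
grip_width: 0.0213
grasp_force: 59.3
```

Call:
{"api": "jog_arm", "payload": {"dp": [[-0.3,0,0],[-0.6,0,0],[-0.6,0,0]], "angular": [[0,0,0],[0,0,0],[0,0,0]], "gripper": [0,0,0]}}

```text
clock: 13.8
tool_pos: [0.5744, -0.2317, 0.1693]
ee_rot: [-0.002, 0.104, 0.995, 0.0]
wrist_force: [-3.1, -4.1, -1.0]
grip_width: 0.0216
grasp_force: 59.3
```

Call:
{"api": "jog_arm", "payload": {"dp": [[-0.3,0,0],[-0.6,0,0],[-0.6,0,0]], "angular": [[0,0,0],[0,0,0],[0,0,0]], "gripper": [0,0,0]}}

```text
clock: 14.1
tool_pos: [0.5746, -0.2317, 0.1693]
ee_rot: [-0.002, 0.104, 0.995, 0.0]
wrist_force: [-5.2, -4.0, -1.5]
grip_width: 0.0208
grasp_force: 59.4
```

Call:
{"api": "jog_arm", "payload": {"dp": [[0,0,1.5],[0,0,3],[0,0,4.5],[0,0,6],[0,0,7],[0,0,8]], "angular": [[0,0,0],[0,0,0],[0,0,0],[0,0,0],[0,0,0],[0,0,0]], "gripper": [0,0,0,0,0,0]}}

```text
clock: 14.7
tool_pos: [0.5747, -0.2318, 0.1617]
ee_rot: [-0.002, 0.104, 0.995, 0.0]
wrist_force: [-4.6, -4.0, 3.1]
grip_width: 0.0212
grasp_force: 60.0
```

Call:
{"api": "jog_arm", "payload": {"dp": [[0,0,0.7],[0,0,1.4],[0,0,2]], "angular": [[0,0,0],[0,0,0],[0,0,0]], "gripper": [0,0,0]}}

```text
clock: 15.0
tool_pos: [0.5747, -0.2318, 0.1597]
ee_rot: [-0.002, 0.104, 0.995, 0.0]
wrist_force: [-5.6, -3.1, 2.5]
grip_width: 0.0215
grasp_force: 60.0
```

Call:
{"api": "jog_arm", "payload": {"dp": [[0,0,0.7],[0,0,1.4],[0,0,2],[0,0,2.7],[0,0,3.4],[0,0,4]], "angular": [[0,0,0],[0,0,0],[0,0,0],[0,0,0],[0,0,0],[0,0,0]], "gripper": [0,0,0,0,0,0]}}

```text
clock: 15.6
tool_pos: [0.5747, -0.2318, 0.1557]
ee_rot: [-0.002, 0.104, 0.995, 0.0]
wrist_force: [-5.7, -3.7, 2.6]
grip_width: 0.021
grasp_force: 60.0
```

Inside the bottom guide, with only light wall friction. Lowering to the seat.

Call:
{"api": "jog_arm", "payload": {"dp": [[0,0,2],[0,0,4],[0,0,6],[0,0,8],[0,0,10],[0,0,12],[0,0,14],[0,0,16],[0,0,18],[0,0,19.5],[0,0,21],[0,0,21]], "angular": [[0,0,0],[0,0,0],[0,0,0],[0,0,0],[0,0,0],[0,0,0],[0,0,0],[0,0,0],[0,0,0],[0,0,0],[0,0,0],[0,0,0]], "gripper": [0,0,0,0,0,0,0,0,0,0,0,0]}}

```text
clock: 16.8
tool_pos: [0.5744, -0.2318, 0.1344]
ee_rot: [-0.002, 0.104, 0.995, 0.0]
wrist_force: [-6.6, -5.6, 0.5]
grip_width: 0.0218
grasp_force: 59.8
```

Call:
{"api": "jog_arm", "payload": {"dp": [[0,0,0.7],[0,0,1.4],[0,0,2.1],[0,0,2.1]], "angular": [[0,0,0],[0,0,0],[0,0,0],[0,0,0]], "gripper": [0,0,0,0]}}

```text
clock: 17.2
tool_pos: [0.5744, -0.2318, 0.1325]
ee_rot: [-0.002, 0.104, 0.995, 0.0]
wrist_force: [-5.7, -4.4, 2.1]
grip_width: 0.0212
grasp_force: 60.0
```

Feeling for the seat in 0.5 mm steps.

Call:
{"api": "jog_arm", "payload": {"dp": [[0,0,0.5],[0,0,1],[0,0,1]], "angular": [[0,0,0],[0,0,0],[0,0,0]], "gripper": [0,0,0]}}

```text
clock: 17.5
tool_pos: [0.5745, -0.2318, 0.1322]
ee_rot: [-0.002, 0.104, 0.995, 0.0]
wrist_force: [-9.1, -4.0, 7.7]
grip_width: 0.0211
grasp_force: 60.9
```

Call:
{"api": "jog_arm", "payload": {"dp": [[0,0,0.3],[0,0,0.5],[0,0,0.5]], "angular": [[0,0,0],[0,0,0],[0,0,0]], "gripper": [0,0,0]}}

```text
clock: 17.8
tool_pos: [0.5745, -0.2318, 0.1322]
ee_rot: [-0.002, 0.104, 0.995, 0.0]
wrist_force: [-11.4, -3.1, 12.4]
grip_width: 0.0213
grasp_force: 61.5
```

Seated: force rises and travel stops at 0.1322, as expected. Relaxing the side load and releasing.

Call:
{"api": "jog_arm", "payload": {"dp": [[0.6,-0.4,-0.9],[0.6,-0.4,-0.9],[0.6,-0.4,-0.9],[0.6,-0.4,-0.9],[0.6,-0.4,-0.9],[0.6,-0.4,-0.9],[0.6,-0.4,-0.9],[0.6,-0.4,-0.9],[0.6,-0.4,-0.9]], "angular": [[0,0,0],[0,0,0],[0,0,0],[0,0,0],[0,0,0],[0,0,0],[0,0,0],[0,0,0],[0,0,0]], "gripper": [0,0,0.6,0.6,0.6,0.8,0.8,0.8,0.8], "grip_force": 20}}

```text
clock: 18.7
tool_pos: [0.5758, -0.2324, 0.1326]
ee_rot: [0.0, 0.104, 0.995, 0.0]
wrist_force: [-0.3, 0.0, 0.2]
grip_width: 0.0684
grasp_force: 0.0
```

Call:
{"api": "jog_arm", "payload": {"dp": [[0,0,-10],[0,0,-30],[0,0,-60],[0,0,-90],[0,0,-120],[0,0,-120],[0,0,-120]], "angular": [[0,0,0],[0,0,0],[0,0,0],[0,0,0],[0,0,0],[0,0,0],[0,0,0]], "gripper": [0.8,0.8,0.8,0.8,0.8,0.8,0.8]}}

```text
clock: 19.4
tool_pos: [0.5761, -0.2326, 0.2538]
ee_rot: [0.001, 0.104, 0.995, -0.0]
wrist_force: [-0.7, -1.0, -1.1]
grip_width: 0.0684
grasp_force: 0.0
```

Run:
```python
from h import *
a=cap('scene','s3.png');b=cap('wrist','w3.png')
i=cv2.resize(a['pixels'][110:260,130:280],(400,400));j=cv2.resize(b['pixels'][130:380,195:445],(400,400))
cv2.imwrite('pics/crop3.png',np.hstack([i,j])[:,:,::-1]);o=env.get_obs();print(o['clock'],o['tool_pos'],o['grip_width'],o['wrist_force'])
```

```text
19.5 [ 0.57516548 -0.2321985   0.25181471] 0.06838865274059659 [ 0.7220693   0.0629853  -0.49266991]
```

View pics/crop3.png

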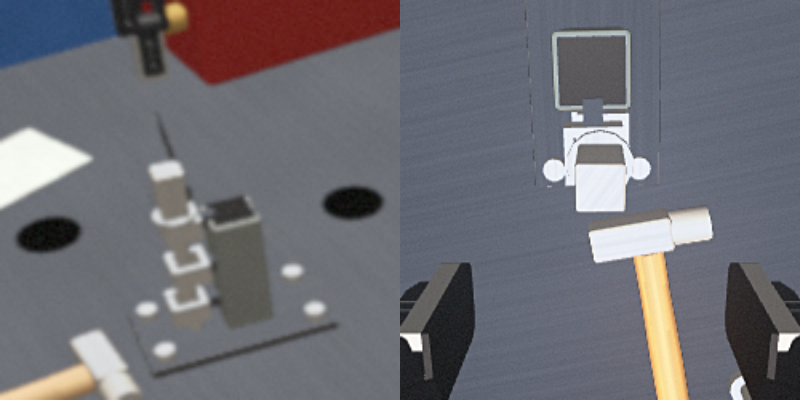

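The crops show the bolt upright through all three guides, with its collar on the top guide (scene crop about (175,215)). The fingers are well clear. Handing in.

```bash
python3 -c "
from workcell import env
print(env.job_done())"
```

```text
the job is handed in; nothing more can be done
None
```

The long bolt is threaded through all three guides with its collar home on the top guide and released. The short bolt was left alone, and I handed the job in at about 19.5 s; no verdict came back.

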